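# Pack the stud finder between the cases and shut the box

### The arm

A 6-joint arm with a two-finger parallel gripper is mounted at the origin on the work surface. World frame = base frame: x ahead of the robot, y to its left, z up, the work surface at z = 0. Lengths are in m, angles in rad, forces in N, time in s.
With the tool pointing down it reaches from about 0.275 to 0.825 m from the base axis. Payload 4.9 kg.
Tool frame: the origin (TCP) lies at the very end of the fingers, on their centre line; the grasp point (between the pads) lies 19 mm behind it; z points along the fingers, x is the direction in which the jaws open and shut, and the axes are right-handed (so a half turn about z gives the same grasp; the last joint's range is limited). The gripper opens to 85 mm and grips with 20 to 120 N. Pads are 22 mm wide; open, the fingers measure 114 mm over their backs; the gripper's body (76 mm by 85 mm) begins 54 mm behind the grasp point. The pads swing forward as they close: fully open they stand 13 mm farther back than shut.
Start: joints at [-1.384, 0.326, -0.193, 1.052, 0, 1.437], TCP at [0.173, -0.522, 0.206] pointing down, gripper open.
Joint ranges: [-2.65, 2.65], [-0.97, 1.79], [-1.3, 1.35], [-1.93, 2.1], [-1.47, 1.37], [-3.14, 3.14]. Speed limits (rad/s): [2.57, 2.57, 3.14, 3.14, 3.14, 3.14].

### API

Orientations are given as a rotation vector (axis times angle).
In Python, from rig import status, optics, workorder gives the robot as it stands. The module is installed in compiled form; this text tells all that it offers.
- The arm moves only by the tool arm_command, never from a script. Its argument "motion" is a list that holds one entry, the list of rows, each a list of 7 numbers: the turn, a rotation vector about the tool's x, y, z in degrees, then the shift along the tool's x, y, z in m, then the closure in counts, from 0 (fully open) to 255 (shut). A call has 1 to 8 rows; each row is the pose to reach, as a shift and turn from the pose measured when the call began, along the tool's axes at that moment; what a row does not reach only later rows make up. A row lasts 1/10 s, in which the tool goes at most 50 mm and 8.59 degrees, less where a joint would pass 70% of its speed; a pose out of reach is approached as far as the arm can. A call with a gripper value outside its range is refused whole. The fingers move at their own pace and stop on an object; "force" is the grip in N (left out, the last holds). Time passes only in rows, so rows that repeat a pose let the fingers close. It gives the time, the measured TCP pose, the force and the opening at its end, in the units of the state.
- status.get_obs(): the state, without advancing time (a new reading comes with each control period).
- optics.capture(name): name is "scene" or "top"; returns a dict with "frame" (420x560x3 uint8, red, green, blue), "depth" (420x560 float32, m along the optical axis (not along the pixel's ray), 0 where there is no reading), "camera_matrix" (3x3 intrinsics, pixels), "world_from_camera" (4x4, takes a point from camera to world coordinates). Camera axes: x right, y up, looking along -z (the intrinsics and any distortion apply to the point x, -y, -z); pixel columns grow to the right and rows downward; lengths in m; the calibration is good to about 2 mm. A picture is of the moment at which its call begins.
- workorder.finish_job(): hands the job in, once; it reports no verdict.
The state is a dict: "time": time; "joints": joint angles; "joint_vel": joint speeds; "effort": joint torques, N m; "eef_pos": TCP position; "eef_rot": TCP orientation; "contact_force": force on the tool from outside, world axes, zero at the start; "moment": the same for the moment, N m; "finger_gap": finger opening in m.
Only numpy, scipy, OpenCV 4.12 (cv2) and the standard library are available. Lean on these libraries where they do the work, as an engineer would, in place of code of your own. Each camera call takes 0.05 s, during which the arm holds its last target.

### The job

Pack the green box for the job upstairs: take the blue stud finder out of its plywood holder and push it, narrow nose down, between the two slim cases standing in the box, spreading them apart, until it stands upright on the floor of the box with one case on each side. Then close the box's lid completely. Leave the other things on the shelf where they are.

Things in the scene. Friction and masses are not known exactly. Their poses are not given: they have to be found in the camera images.
- toolbox: green open-topped box, fixed to the shelf, outer 148 (x) x 100 (y) x 84 mm high, walls and floor 4 mm (inside 140 x 92, 80 mm deep). Origin: centre of the underside; z up, its +x side carries the lid's hinge (roughly away from the robot). It may stand left or right of the robot's middle, turned by up to 0.25 rad.
- lid (a joint): hinge of the green lid, rad: 0 = shut, grows as it opens, starts 1.6 to 1.85, stop 1.95. The lid is a cap 148 x 100 mm, 44 mm high outside, walls 4 mm (40 mm high inside, free above the box's rim when shut), 150 g. Slight friction: near upright it stays where left; pushed below about 0.9 rad it sinks shut slowly by its own weight. A push of 1 to 2 N near its front edge moves it.
- lid_hinge (a point): point at the middle of the hinge line, box x = 74 mm, z = 84 mm. Its axes turn with the lid: at joint 0 they equal the box's axes; x points from the lid's front edge to the hinge, z out of the lid's top face
- lid_edge (a point): middle of the upper front edge of the lid: in the axes of lid_hinge 148 mm towards -x and 44 mm towards +z from the hinge. With the lid shut it lies over the box's -x wall, 128 mm above the shelf; with the lid open it is the lid's topmost far edge
- stud_finder: blue plastic stud finder, 200 g, standing nose down: 66 mm wide (its x), 26 thick (y), 112 high (z). Origin: centre of the nose's underside. The lowest 24 mm tapers evenly from 26 mm thick to 8 mm at the flat underside. Starts upright in the holder, origin 5 mm above the shelf. Home in the box its top is 28 mm above the rim, 44 mm above the cases. Screen on its -y face; it may face either way
- holder: plywood holder fixed to the shelf: slot 70 (x) x 29 (y) mm in a block 80 x 39 mm, 36 mm high, on a 110 x 75 x 5 mm foot; slot floor 5 mm above the shelf. Origin: centre of the underside. The stud finder stands loosely in the slot, with the same axes, and is drawn straight up out of it
- case_a: slim orange plastic case standing on edge loose in the box, 125 (x) x 28 (y) x 68 mm high, 160 g. Origin: centre of its underside, on the box floor 4 mm above the shelf; top at 72 mm. At the box's +y or -y side, the white one opposite; the gap between them is 12 to 18 mm, so they must slide or tip outwards to let the stud finder in (9 mm or more is free behind each)
- case_b: slim white plastic parts case, otherwise like the orange one (125 x 28 x 68 mm, 160 g), on the other side of the gap
- clamp_1: aluminium C-clamp lying flat, about 75 x 140 mm, 20 mm high; bystander. Origin: centre of its frame's underside
- clamp_2: second aluminium C-clamp lying flat, like the first; bystander
- bowl: steel bowl, 110 mm across, 35 mm high; bystander. Origin: centre of its underside
- nail_jar: glass jar with nails, 56 mm across, 74 mm high; bystander. Origin: centre of its underside
- screwdriver: screwdriver lying flat, about 200 mm long, between the box and the holder; bystander. Origin under its middle
- tape_measure: red tape measure standing upright, 65 x 38 x 62 mm; bystander. Origin: centre of its underside
Things that resemble listed ones, but are neither listed nor needed, are in the scene too. Leave any turquoise look-alike of the holder alone. What is shaped like the case_b but turquoise is not meant.

How it is judged:
By the outcome, as a careful person would: the job done as asked, in the order asked, and still so for the second after the job is handed in, with the robot touching nothing.
It also fails if it takes over 72 s, if anything falls off the work surface, if the arm or the gripper's body presses on something with over 40 N, if the wrist force passes 120 N, or if a joint passes its speed limit or range.

## Working session

There is one attempt and no reset: what is moved stays moved. The work goes in short steps, Python scripts to look and compute and a tool call to move; the robot and the scene stay as the last step left them, time stands still between calls to the robot, and variables do not carry over. Pictures are saved under pics/ and viewed, and the job is handed in when it is done.

Besides the shell and the picture viewer there is one more tool, called after "Call:" as a command line: name --argument value ..., lists and objects as JSON in quotes. arm_command: Moves the arm, as the interface text tells. Its arguments: {"type":"object","properties":{"motion":{"type":"array"},"force":{"type":"number"}},"required":["motion"]}

```bash
mkdir -p pics; cat > h.py <<'E'
import numpy as np,cv2
from rig import status,optics,workorder
def cap(n,tag=None):
    c=optics.capture(n)
    np.savez('pics/%s.npz'%(tag or n),**c)
    if tag: cv2.imwrite('pics/%s.png'%tag,c['frame'][...,::-1])
    return c
def pts(c):
    d=c['depth'];K=c['camera_matrix'];T=c['world_from_camera']
    v,u=np.mgrid[:d.shape[0],:d.shape[1]]
    P=np.stack([(u-K[0,2])/K[0,0]*d,-(v-K[1,2])/K[1,1]*d,-d],-1)
    W=P@T[:3,:3].T+T[:3,3]; W[d==0]=np.nan
    return W
E
python3 - <<'E'
from h import *
print(status.get_obs())
for n in('scene','top'):
    c=cap(n,n+'0');print(c['camera_matrix'],c['world_from_camera'].round(3))
E
```

```text
{'time': 0.0, 'joints': array([-1.38421394e+00,  3.26901815e-01, -1.93584439e-01,  1.05202915e+00,
        1.57431767e-05,  1.43659720e+00]), 'joint_vel': array([-0.00018534,  0.00119079,  0.00056884,  0.0003497 , -0.0003653 ,
        0.00143231]), 'effort': array([-1.44106623e-03, -4.43389714e+01,  2.62445390e+01,  1.53868587e-02,
       -3.50947066e-04,  6.45577160e-06]), 'eef_pos': array([ 0.17331718, -0.52131005,  0.20492459]), 'eef_rot': array([-2.54673278e+00,  1.83745678e+00,  1.94100721e-03]), 'contact_force': array([ 0.29690204,  0.09095655, -0.45451031]), 'moment': array([-0.01479475, -0.00811945,  0.03864747]), 'finger_gap': 0.0850288426639141}
[[392.89651244   0.         283.980083  ]
 [  0.         392.89651244 211.35423557]
 [  0.           0.           1.        ]] [[ 0.171 -0.597  0.784  1.275]
 [ 0.985  0.115 -0.127 -0.105]
 [-0.014  0.794  0.608  0.671]
 [ 0.     0.     0.     1.   ]]
[[462.82896643   0.         277.50344317]
 [  0.         462.82896643 215.24490281]
 [  0.           0.           1.        ]] [[ 0.000e+00  9.960e-01 -9.400e-02  4.120e-01]
 [-1.000e+00  1.000e-03  1.200e-02  1.900e-02]
 [ 1.200e-02  9.400e-02  9.960e-01  1.297e+00]
 [ 0.000e+00  0.000e+00  0.000e+00  1.000e+00]]
```

View pics/scene0.png

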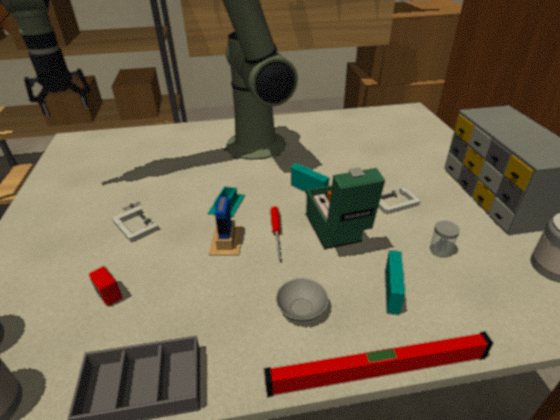

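View pics/top0.png

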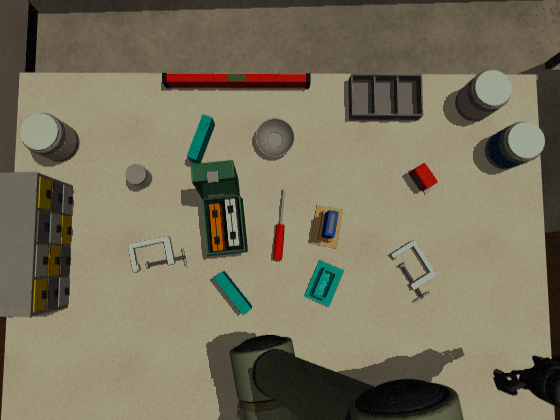

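The top view shows the green box at (225,225) with its lid at (213,178), the orange case at (215,225) and the white one at (233,222). A blue object stands in a wooden block at (330,225). There is also a turquoise holder at (323,284), and two turquoise cases at (200,138) and (230,292). The plywood holder with the blue stud finder at (330,225) fits the description, because the turquoise one is empty and the wrong colour. I'll confirm this in an enlarged crop and measure.

```bash
python3 - <<'E'
from h import *
t=dict(np.load('pics/top0.npz'));s=dict(np.load('pics/scene0.npz'))
a=cv2.resize(t['frame'][150:310,180:380],None,fx=4,fy=3.75,interpolation=cv2.INTER_CUBIC)
b=cv2.resize(s['frame'][155:265,190:400],None,fx=3.8,fy=3.8,interpolation=cv2.INTER_CUBIC)
cv2.imwrite('pics/c1.png',a[...,::-1]);cv2.imwrite('pics/c2.png',b[...,::-1])
W=pts(t)
hsv=cv2.cvtColor(t['frame'],cv2.COLOR_RGB2HSV)
for p in [(330,225),(322,208),(338,240),(215,225),(233,225),(213,178),(245,235),(323,300),(280,240)]:
    print(p,hsv[p[1],p[0]],W[p[1],p[0]].round(3))
def rep(name,m):
    P=W[m];P=P[~np.isnan(P[:,0])]
    r=cv2.minAreaRect((P[:,:2]*1000).astype(np.float32))
    print(name,len(P),'rect',np.round(r[0],1),np.round(r[1],1),round(r[2],1),'z',np.percentile(P[:,2],[5,50,95]).round(3))
z=W[...,2];u=np.arange(560)[None,:];v=np.arange(420)[:,None]
rg=lambda x0,x1,y0,y1:(u>x0)&(u<x1)&(v>y0)&(v<y1)
H=hsv[...,0];S=hsv[...,1]
rep('stud',rg(310,350,200,250)&(z>.105)&(z<.13))
rep('stud blue',rg(310,350,200,250)&(H>105)&(H<125)&(S>120))
rep('holder block',rg(300,350,200,255)&(z>.03)&(z<.047))
rep('foot',rg(300,350,195,260)&(z>.0025)&(z<.045))
rep('orange',rg(200,245,190,256)&(z>.062)&(z<.08)&(H<25)&(S>150))
rep('white',rg(200,245,190,256)&(z>.062)&(z<.08)&(S<60))
rep('rim',rg(195,255,170,265)&(z>.078)&(z<.092))
E
```

```text
(330, 225) [ 16  37 103] [ 0.498 -0.129  0.121]
(322, 208) [ 20 129 160] [ 0.554 -0.121  0.008]
(338, 240) [ 22  63 157] [ 0.465 -0.166  0.002]
(215, 225) [ 16 208  92] [0.501 0.17  0.073]
(233, 225) [ 38  31 163] [0.501 0.122 0.075]
(213, 178) [ 19  46 123] [0.599 0.156 0.233]
(245, 235) [64 89 20] [0.478 0.094 0.01 ]
(323, 300) [ 86 237 125] [ 0.299 -0.122  0.005]
(280, 240) [  3 252 160] [ 0.464 -0.003  0.023]
stud 274 rect [ 502.8 -132.3] [26.  66.6] 79.6 z [0.114 0.119 0.123]
stud blue 240 rect [ 502.5 -131.9] [25.6 66.1] 79.7 z [0.059 0.118 0.122]
holder block 107 rect [ 502.7 -132. ] [39.1 80.6] 81.3 z [0.033 0.037 0.042]
foot 1368 rect [ 500.5 -130. ] [135.7 177.8] 89.6 z [0.003 0.005 0.037]
orange 453 rect [496.3 167.9] [124.4  28.5] 5.3 z [0.069 0.073 0.077]
white 547 rect [498.6 146.9] [147.6  94.6] 6.0 z [0.069 0.073 0.078]
rim 907 rect [521.8 148.9] [194.3 100.2] 5.9 z [0.08  0.086 0.09 ]
```

View pics/c1.png

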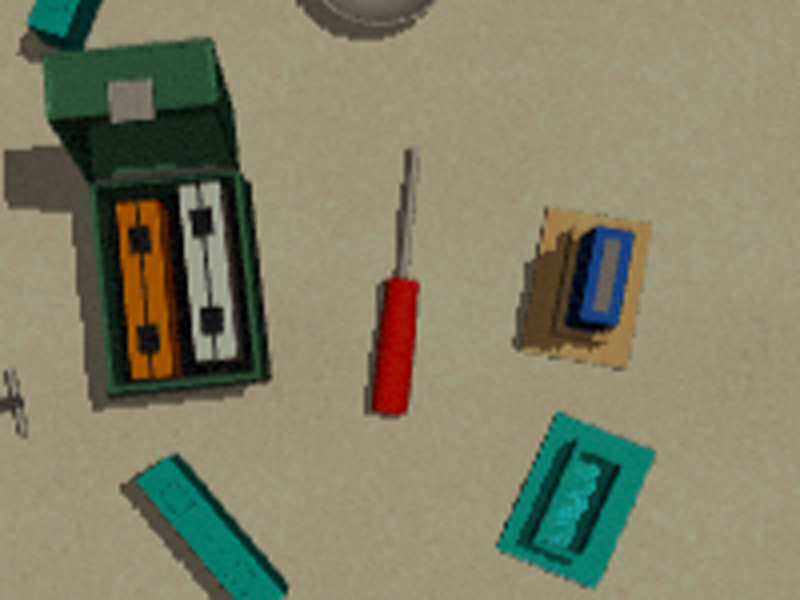

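View pics/c2.png

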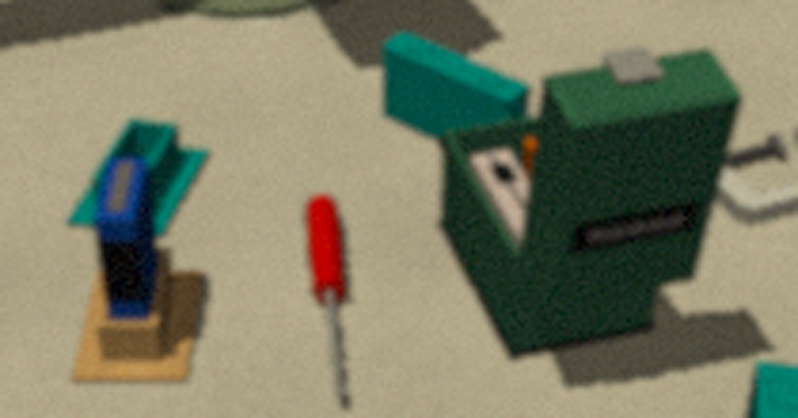

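The crops confirm it. The blue stud finder stands in the plywood block, the turquoise holder is empty, and the box holds one orange and one white case. Next I'll measure the box frame, the gap and the lid, and cross-check against the second view.

```bash
cat >> h.py <<'E'
from scipy.spatial.transform import Rotation as Ro
def down(yaw): # tool z down, tool x at yaw deg
    y=np.radians(yaw);x=np.array([np.cos(y),np.sin(y),0]);z=np.array([0,0,-1.]);
    return np.stack([x,np.cross(z,x),z],1)
def delta(pos,R):
    o=status.get_obs();R0=Ro.from_rotvec(o['eef_rot']).as_matrix()
    print('turn',np.degrees(Ro.from_matrix(R0.T@R).as_rotvec()).round(2),'shift',(R0.T@(np.array(pos)-o['eef_pos'])).round(4))
E
python3 - <<'E'
from h import *
t=dict(np.load('pics/top0.npz'));s=dict(np.load('pics/scene0.npz'))
for nm,c in(('top',t),('scene',s)):
    W=pts(c).reshape(-1,3);hsv=cv2.cvtColor(c['frame'],cv2.COLOR_RGB2HSV).reshape(-1,3);H,S=hsv[:,0].astype(int),hsv[:,1]
    z=W[:,2];near=lambda x,y,r:np.hypot(W[:,0]-x,W[:,1]-y)<r
    def rep(n,m):
        P=W[m];r=cv2.minAreaRect((P[:,:2]*1000).astype(np.float32));print(nm,n,len(P),np.round(r[0],1),np.round(r[1],1),round(r[2],1),np.percentile(P[:,2],[5,50,95]).round(3));return r
    rep('stud',near(.502,-.132,.06)&(z>.108)&(z<.13))
    # box frame, use 5.5 deg
    a=np.radians(5.5);ex=np.array([np.cos(a),np.sin(a)]);ey=np.array([-ex[1],ex[0]])
    B=(W[:,:2]-[.498,.147]);bx=B@ex;by=B@ey
    inb=(abs(bx)<.07)&(abs(by)<.048)
    for n,m in(('orange',inb&(z>.062)&(z<.08)&(H<22)&(S>150)),('white',inb&(abs(bx)<.066)&(abs(by)<.043)&(z>.066)&(z<.08)&(S<70))):
        if m.sum()<20: print(nm,n,m.sum());continue
        rep(n,m);print('   bx',np.percentile(bx[m],[1,50,99]).round(4),'by',np.percentile(by[m],[2,50,98]).round(4))
    rim=(z>.078)&(z<.092)&(abs(bx)<.08)&(abs(by)<.06)
    m=rim&(bx<.06)
    if m.sum()>10: print(nm,'rim by',np.percentile(by[m],[1,99]).round(4),'bx min',np.percentile(bx[m],[1]).round(4)); 
    for lo,hi in((.02,.06),(-.06,-.02)):
        mm=rim&(bx>lo)&(bx<hi);print('   rim by at bx',lo,hi,np.percentile(by[mm],[2,98]).round(4) if mm.sum()>5 else None)
    lid=(z>.10)&(z<.26)&(abs(by)<.07)&(bx>.06)&(bx<.2)
    P=W[lid];print('lid zmax',np.percentile(P[:,2],[1,99]).round(3))
    for q in(.12,.15,.18,.2,.215,.225,.235):
        mm=lid&(abs(z-q)<.005)
        if mm.sum()>5: print('   z',q,'bx',np.percentile(bx[mm],[3,50,97]).round(4),'by',np.percentile(by[mm],[3,97]).round(3))
E
```

```text
top stud 271 [ 503.  -132.4] [26.  66.2] 79.6 [0.114 0.119 0.123]
top orange 452 [496.3 167.9] [124.4  28.5] 5.3 [0.069 0.073 0.077]
   bx [-0.0605 -0.0003  0.0614] by [0.0072 0.0204 0.0347]
top white 510 [504.6 143.3] [119.1  62.4] 6.2 [0.069 0.073 0.077]
   bx [-0.0517  0.0057  0.0646] by [-0.0349 -0.0205  0.0232]
top rim by [-0.0509  0.0494] bx min [-0.073]
   rim by at bx 0.02 0.06 [-0.0501  0.0495]
   rim by at bx -0.06 -0.02 [-0.0509  0.049 ]
lid zmax [0.103 0.238]
   z 0.12 bx [0.0824 0.0981 0.1161] by [-0.05   0.048]
   z 0.15 bx [0.0864 0.0936 0.1212] by [-0.05   0.049]
   z 0.18 bx [0.0907 0.0938 0.1205] by [-0.05   0.048]
   z 0.2 bx [0.0933 0.0991 0.1289] by [-0.05   0.048]
   z 0.215 bx [0.0949 0.0987 0.1338] by [-0.05   0.049]
   z 0.225 bx [0.0987 0.1276 0.1406] by [-0.048  0.047]
   z 0.235 bx [0.0939 0.1075 0.1263] by [-0.046  0.048]
scene stud 217 [ 505.9 -132.3] [25.9 67. ] 79.8 [0.11  0.117 0.119]
scene orange 12
scene white 192 [490.4 121.3] [ 30.6 108.7] 88.6 [0.068 0.072 0.074]
   bx [-0.0621 -0.0132  0.0411] by [-0.0357 -0.0265 -0.0092]
scene rim by [-0.0511  0.0165] bx min [-0.0694]
   rim by at bx 0.02 0.06 [-0.0507 -0.0454]
   rim by at bx -0.06 -0.02 [-0.0513 -0.0466]
lid zmax [0.102 0.234]
   z 0.12 bx [0.0905 0.1285 0.1307] by [-0.05   0.048]
   z 0.15 bx [0.0996 0.1332 0.1351] by [-0.05   0.046]
   z 0.18 bx [0.1012 0.1368 0.1387] by [-0.05   0.047]
   z 0.2 bx [0.104  0.1394 0.1415] by [-0.05   0.046]
   z 0.215 bx [0.1068 0.1415 0.1437] by [-0.049  0.044]
   z 0.225 bx [0.1038 0.1278 0.1436] by [-0.049  0.048]
   z 0.235 bx [0.095  0.1057 0.1188] by [-0.039  0.04 ]
```

```bash
python3 -c "
from h import *
delta([.504,-.132,.19],down(79.6))"
```

```text
turn [-1.2000e-01  1.0000e-02 -1.5122e+02] shift [-0.2652 -0.4366  0.0155]
```

Call:
arm_command --motion '[[[0,0,-151.2,-0.265,-0.437,0.0155,0],[0,0,-151.2,-0.265,-0.437,0.0155,0],[0,0,-151.2,-0.265,-0.437,0.0155,0],[0,0,-151.2,-0.265,-0.437,0.0155,0],[0,0,-151.2,-0.265,-0.437,0.0155,0],[0,0,-151.2,-0.265,-0.437,0.0155,0],[0,0,-151.2,-0.265,-0.437,0.0155,0],[0,0,-151.2,-0.265,-0.437,0.0155,0]]]'

```text
time: 0.9
eef_pos: [0.4331, -0.2153, 0.1932]
eef_rot: [-3.14, 0.069, -0.001]
contact_force: [0.5, -1.3, 0.3]
finger_gap: 0.0858
```

```bash
python3 -c "
from h import *
print(status.get_obs()['eef_pos'],status.get_obs()['joints'].round(2))
delta([.504,-.132,.19],down(79.6))"
```

```text
[ 0.4330632  -0.21531342  0.19323833] [-0.61  0.21 -0.38  0.98  0.    1.  ]
turn [-3.000e-02 -5.000e-02 -8.212e+01] shift [ 0.0672 -0.0863  0.0033]
```

Call:
arm_command --motion '[[[0,0,-82.1,0.067,-0.086,0.003,0],[0,0,-82.1,0.067,-0.086,0.003,0],[0,0,-82.1,0.067,-0.086,0.003,0],[0,0,-82.1,0.067,-0.086,0.003,0],[0,0,-82.1,0.067,-0.086,0.003,0],[0,0,-82.1,0.067,-0.086,0.003,0],[0,0,-82.1,0.067,-0.086,0.003,0],[0,0,-82.1,0.067,-0.086,0.003,0]]]'

```text
time: 1.7
eef_pos: [0.5034, -0.1321, 0.1899]
eef_rot: [-2.63, -1.716, -0.0]
contact_force: [-0.2, 0.3, -0.2]
finger_gap: 0.0854
```

```bash
python3 -c "
from h import *
print(status.get_obs()['eef_pos'],status.get_obs()['joints'].round(2))
delta([.504,-.132,.19],down(79.6))"
```

```text
[ 0.50340247 -0.13208115  0.18986063] [-0.4   0.28 -0.29  0.99  0.    0.02]
turn [ -0.06  -0.06 -13.34] shift [ 0.0003  0.0005 -0.0001]
```

Call:
arm_command --motion '[[[0,0,-13.3,0.0003,0.0005,0,0],[0,0,-13.3,0.0003,0.0005,0,0],[0,0,-13.3,0.0003,0.0005,0.03,0],[0,0,-13.3,0.0003,0.0005,0.06,0],[0,0,-13.3,0.0003,0.0005,0.085,0],[0,0,-13.3,0.0003,0.0005,0.105,0],[0,0,-13.3,0.0003,0.0005,0.105,0],[0,0,-13.3,0.0003,0.0005,0.105,0]]]'

```text
time: 2.5
eef_pos: [0.5036, -0.1318, 0.0849]
eef_rot: [-2.413, -2.008, 0.0]
contact_force: [-0.1, -0.1, 0.1]
finger_gap: 0.0853
```

```bash
python3 -c "
from h import *
c=cap('scene','s1');f=c['frame'][100:280,130:330];cv2.imwrite('pics/s1c.png',cv2.resize(f,None,fx=3.3,fy=3.3)[...,::-1])
delta([.504,-.132,.085],down(79.6))"
```

```text
turn [-0.01 -0.05 -0.05] shift [ 0.     -0.0004  0.0006]
```

View pics/s1c.png

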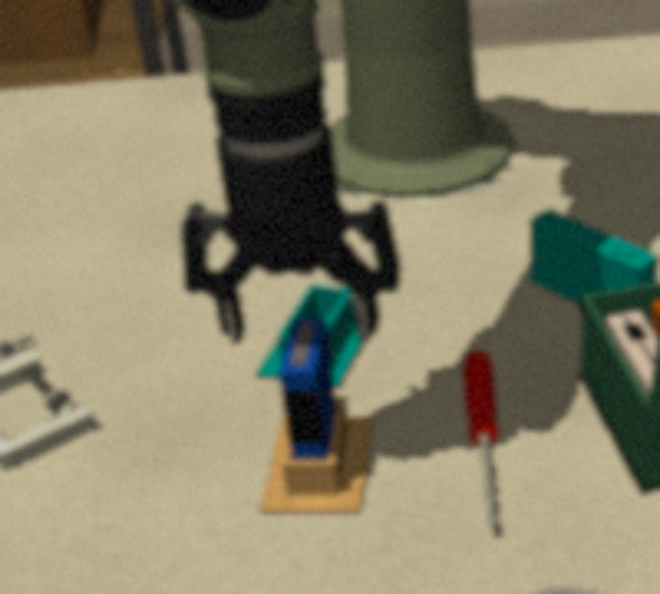

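```bash
python3 - <<'E'
from h import *
c=cap('top','t1')
for n,cc in(('s',dict(np.load('pics/s1.npz'))),('t',c)):
    W=pts(cc);z=W[...,2]
    for lo,hi in((.085,.108),(.108,.13),(.13,.15)):
        m=(z>lo)&(z<hi)&(abs(W[...,0]-.5)<.09)&(abs(W[...,1]+.13)<.1)
        P=W[m];
        for a,b in((-.2,-.155),(-.155,-.11),(-.11,-.05)):
            q=P[(P[:,1]>a)&(P[:,1]<b)]
            if len(q)>8: print(n,lo,(a,b),len(q),np.percentile(q,[3,50,97],axis=0).round(3).tolist())
E
```

```text
s 0.085 (-0.155, -0.11) 124 [[0.482, -0.15, 0.086], [0.535, -0.132, 0.096], [0.54, -0.115, 0.107]]
s 0.108 (-0.2, -0.155) 9 [[0.489, -0.182, 0.126], [0.504, -0.175, 0.127], [0.507, -0.173, 0.129]]
s 0.108 (-0.155, -0.11) 219 [[0.477, -0.147, 0.109], [0.513, -0.132, 0.117], [0.538, -0.117, 0.119]]
s 0.108 (-0.11, -0.05) 9 [[0.519, -0.092, 0.125], [0.521, -0.087, 0.128], [0.524, -0.083, 0.13]]
s 0.13 (-0.2, -0.155) 53 [[0.488, -0.188, 0.131], [0.503, -0.179, 0.14], [0.509, -0.173, 0.148]]
s 0.13 (-0.11, -0.05) 39 [[0.513, -0.091, 0.132], [0.522, -0.084, 0.14], [0.525, -0.076, 0.147]]
```

```bash
python3 - <<'E'
from h import *
c=dict(np.load('pics/s1.npz'));K=c['camera_matrix'];T=c['world_from_camera']
for u,v in((200,202),(201,203),(241,200),(222,203)):
    d=T[:3,:3]@np.array([(u-K[0,2])/K[0,0],-(v-K[1,2])/K[1,1],-1]);k=(.504-T[0,3])/d[0];print(u,v,(T[:3,3]+k*d).round(3),c['depth'][v-3:v+1,u])
cv2.imwrite('pics/s1d.png',cv2.resize(c['frame'][150:250,170:270],None,fx=6,fy=6,interpolation=cv2.INTER_CUBIC)[...,::-1])
E
```

```text
200 202 [ 0.504 -0.18   0.129] [0.9177003 0.9168443 0.9195737 0.9209979]
201 203 [ 0.504 -0.178  0.126] [0.9150674  0.9206161  0.91976184 0.9242079 ]
241 200 [ 0.504 -0.084  0.122] [0.91736764 0.9191784  0.91836256 0.9234527 ]
222 203 [ 0.504 -0.129  0.119] [0.94996506 0.9451201  0.9433001  0.9408315 ]
```

View pics/s1d.png

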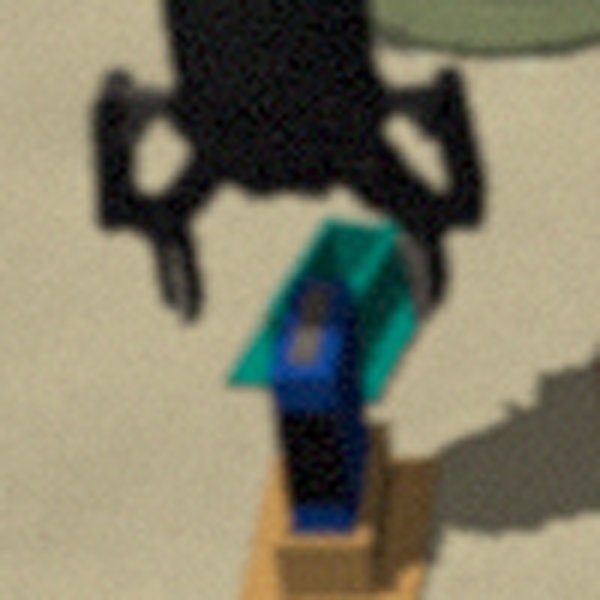

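View pics/t1.png

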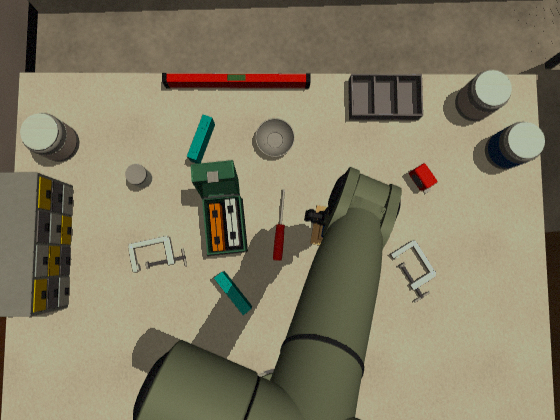

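```bash
python3 - <<'E'
from h import *
c=dict(np.load('pics/scene0.npz'));W=pts(c)
cv2.imwrite('pics/s0g.png',cv2.resize(c['frame'][40:140,0:130],None,fx=6,fy=6,interpolation=cv2.INTER_CUBIC)[...,::-1])
m=np.zeros((420,560),bool);m[60:130,10:110]=1
m&=(np.abs(W[...,0]-.173)<.1)&(np.abs(W[...,1]+.52)<.1)&(W[...,2]>.1)
P=W[m];i=np.argsort(P[:,2])[:25];print(P[i].round(3))
K=c['camera_matrix'];T=c['world_from_camera']
p=T[:3,:3].T@(np.array([.173,-.521,.205])-T[:3,3]);print('TCP px',K[0,2]-K[0,0]*p[0]/p[2],K[1,2]+K[1,1]*p[1]/p[2])
print(status.get_obs())
E
```

```text
[[ 0.182 -0.564  0.245]
 [ 0.166 -0.475  0.245]
 [ 0.196 -0.562  0.245]
 [ 0.197 -0.559  0.245]
 [ 0.169 -0.472  0.245]
 [ 0.195 -0.559  0.247]
 [ 0.201 -0.562  0.247]
 [ 0.172 -0.475  0.247]
 [ 0.195 -0.567  0.248]
 [ 0.197 -0.563  0.249]
 [ 0.169 -0.473  0.249]
 [ 0.199 -0.56   0.249]
 [ 0.17  -0.475  0.249]
 [ 0.17  -0.478  0.25 ]
 [ 0.194 -0.564  0.25 ]
 [ 0.194 -0.568  0.251]
 [ 0.16  -0.469  0.251]
 [ 0.194 -0.571  0.251]
 [ 0.198 -0.56   0.251]
 [ 0.168 -0.472  0.251]
 [ 0.163 -0.471  0.252]
 [ 0.169 -0.477  0.252]
 [ 0.199 -0.564  0.252]
 [ 0.186 -0.562  0.252]
 [ 0.173 -0.473  0.253]]
TCP px 71.68533124581762 124.92293778033626
{'time': 2.6, 'joints': array([-0.3983352 ,  0.3890037 , -0.43633685,  0.74476575,  0.00083788,
       -0.21599908]), 'joint_vel': array([-0.00045933, -0.00881604,  0.0022364 , -0.00283104, -0.00025281,
       -0.00016194]), 'effort': array([-6.28703419e-04, -4.28709805e+01,  2.17289221e+01,  5.04789432e-02,
        2.34603096e-03,  1.94657747e-05]), 'eef_pos': array([ 0.5047799 , -0.13227663,  0.08598699]), 'eef_rot': array([2.41428495e+00, 2.00982672e+00, 1.66717293e-03]), 'contact_force': array([-0.30090512, -0.78934971,  0.9406079 ]), 'moment': array([ 0.00139652, -0.01054628, -0.01968498]), 'finger_gap': 0.08548891253695641}
```

View pics/s0g.png

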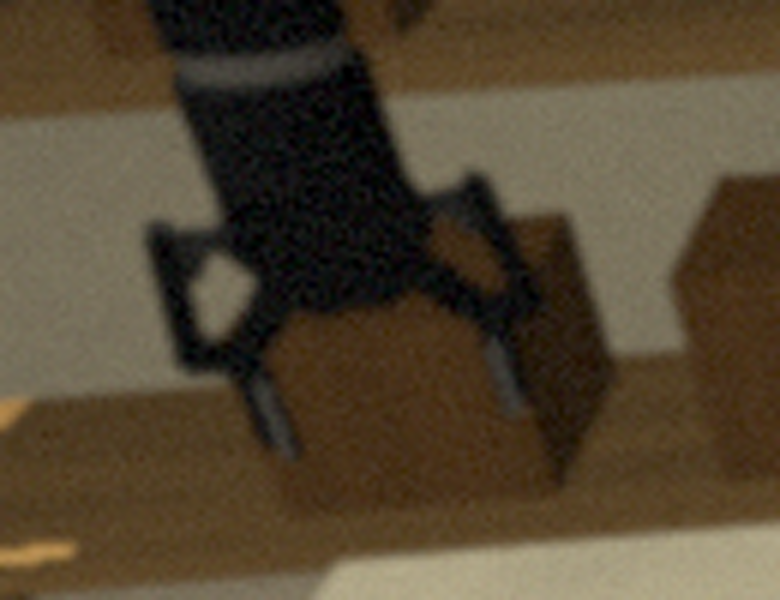

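```bash
python3 - <<'E'
from h import *
c=dict(np.load('pics/s1.npz'));W=pts(c)
for v in range(170,186,2): print(v,W[v,218].round(3))
P=W[150:205,180:260].reshape(-1,3);P=P[(abs(P[:,0]-.504)<.06)&(P[:,2]>.12)]
for lo in np.arange(.12,.25,.01):
    q=P[(P[:,2]>=lo)&(P[:,2]<lo+.01)]
    if len(q)>5:print(lo.round(2),np.percentile(q[:,1],[2,98]).round(3),np.percentile(q[:,0],[2,50,98]).round(3))
E
```

```text
170 [ 0.516 -0.128  0.218]
172 [ 0.519 -0.128  0.215]
174 [ 0.519 -0.129  0.209]
176 [ 0.52  -0.13   0.205]
178 [ 0.515 -0.13   0.197]
180 [ 0.517 -0.131  0.193]
182 [ 0.514 -0.132  0.186]
184 [ 0.234 -0.142 -0.001]
0.12 [-0.181 -0.083] [0.489 0.508 0.523]
0.13 [-0.188 -0.076] [0.491 0.507 0.525]
0.14 [-0.187 -0.079] [0.489 0.507 0.525]
0.15 [-0.188 -0.078] [0.491 0.516 0.524]
0.16 [-0.195 -0.072] [0.494 0.511 0.527]
0.17 [-0.205 -0.061] [0.487 0.508 0.529]
0.18 [-0.203 -0.061] [0.484 0.513 0.53 ]
0.19 [-0.203 -0.064] [0.491 0.516 0.529]
0.2 [-0.201 -0.062] [0.501 0.519 0.53 ]
0.21 [-0.199 -0.065] [0.499 0.517 0.529]
0.22 [-0.198 -0.066] [0.486 0.513 0.528]
0.23 [-0.17  -0.095] [0.505 0.519 0.539]
0.24 [-0.167 -0.097] [0.515 0.537 0.543]
```

The camera puts both the fingertips (z ≈ 0.124) and the gripper body's underside (z ≈ 0.184) about 26 mm higher than the reported TCP implies. The start picture shows the same offset. Going 26 mm lower clears the 41 mm block and the stud finder's top whichever is right, so I'll lower, close, and check the result.

Call:
arm_command --motion '[[[0,0,0,-0.0005,0,0.015,0],[0,0,0,-0.0005,0,0.026,0],[0,0,0,-0.0005,0,0.026,0],[0,0,0,-0.0005,0,0.026,120],[0,0,0,-0.0005,0,0.026,170],[0,0,0,-0.0005,0,0.026,255],[0,0,0,-0.0005,0,0.026,255],[0,0,0,-0.0005,0,0.026,255]]]' --force 60

```text
time: 3.4
eef_pos: [0.5053, -0.1329, 0.0605]
eef_rot: [2.413, 2.009, 0.003]
contact_force: [-0.6, 1.0, 4.0]
finger_gap: 0.0255
```

```bash
python3 - <<'E'
from h import *
c=cap('scene','s2');f=c['frame'][150:250,170:270];cv2.imwrite('pics/s2c.png',cv2.resize(f,None,fx=6,fy=6)[...,::-1])
o=status.get_obs();print(o['finger_gap'],o['eef_pos'],o['contact_force'],o['moment'])
E
```

```text
0.025035188172327524 [ 0.50526717 -0.13288249  0.06052011] [0.1452768  0.35935139 3.13638499] [ 0.09078173 -0.01891681  0.04894374]
```

View pics/s2c.png

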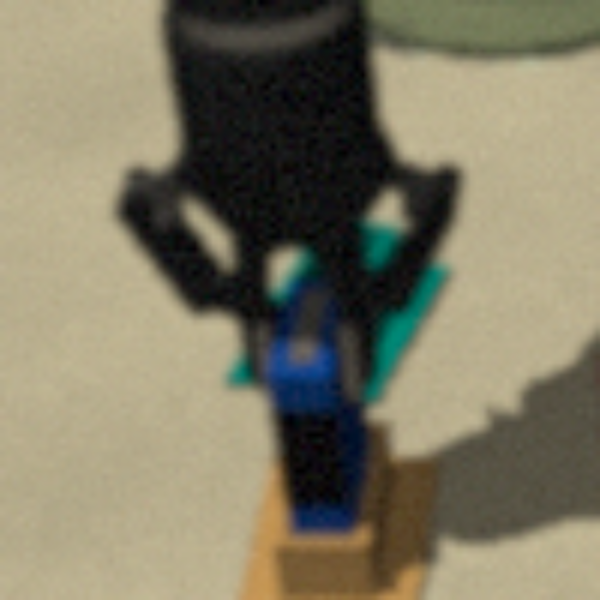

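The gap reads 25 mm, and the picture shows the stud finder at crop (305,350) held between the pads. Now I'll lift straight up.

Call:
arm_command --motion '[[[0,0,0,0,0,-0.015,255],[0,0,0,0,0,-0.035,255],[0,0,0,0,0,-0.06,255],[0,0,0,0,0,-0.085,255],[0,0,0,0,0,-0.11,255],[0,0,0,0,0,-0.12,255],[0,0,0,0,0,-0.12,255]]]' --force 80

```text
time: 4.15
eef_pos: [0.5057, -0.1332, 0.1814]
eef_rot: [2.412, 2.008, 0.004]
contact_force: [0.4, -0.4, -2.6]
finger_gap: 0.025
```

```bash
python3 - <<'E'
from h import *
c=cap('scene','s3');f=c['frame'][110:260,150:330];cv2.imwrite('pics/s3c.png',cv2.resize(f,None,fx=4,fy=4)[...,::-1])
o=status.get_obs();print(o['finger_gap'],o['eef_pos'],o['contact_force'],o['moment'])
delta([.5,.1465,.18],down(95.7))
E
```

```text
0.024419733070548146 [ 0.50494992 -0.13288423  0.18014287] [-0.56028524  0.92247422 -1.78433422] [0.0049869  0.0081115  0.05405443]
turn [  0.12  -0.02 -16.14] shift [ 2.739e-01 -5.550e-02  2.000e-04]
```

View pics/s3c.png

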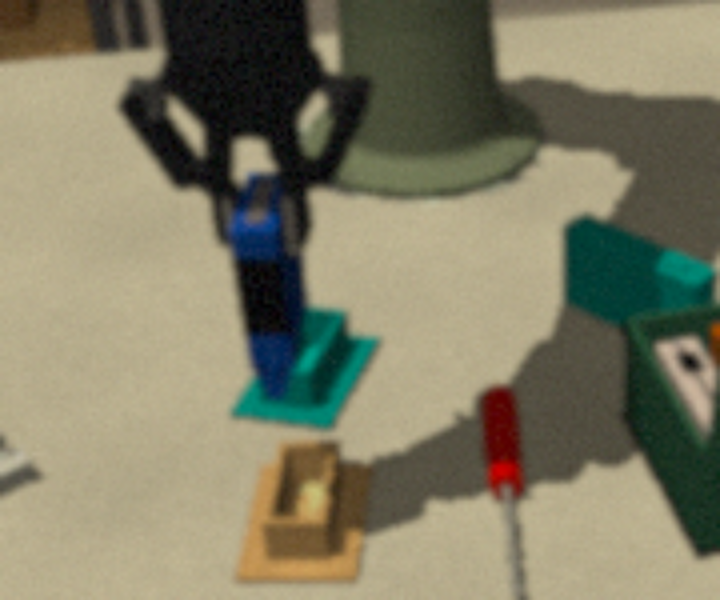

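The stud finder is out of the holder and hangs upright at crop (265,290). The holder is empty. Now I'll carry it over the box.

Call:
arm_command --motion '[[[0,0,-2.5,0.035,-0.007,0,255],[0,0,-5,0.08,-0.016,0,255],[0,0,-8,0.125,-0.025,0,255],[0,0,-10.5,0.17,-0.034,0,255],[0,0,-13,0.21,-0.043,0,255],[0,0,-15,0.245,-0.05,0,255],[0,0,-16.1,0.267,-0.054,0,255],[0,0,-16.1,0.274,-0.0555,0,255]]]'

```text
time: 5.0
eef_pos: [0.4985, 0.1487, 0.1782]
eef_rot: [-2.105, -2.331, 0.001]
contact_force: [0.2, -0.9, -1.6]
finger_gap: 0.025
```

Call:
arm_command --motion '[[[0,0,0,0,0,0,255],[0,0,0,0,0,0,255]]]'

```text
time: 5.2
eef_pos: [0.4976, 0.1479, 0.177]
eef_rot: [-2.104, -2.33, 0.004]
contact_force: [-0.7, -0.1, -2.2]
finger_gap: 0.0248
```

```bash
python3 - <<'E'
from h import *
c=cap('scene','s4');f=c['frame'][80:260,230:430];cv2.imwrite('pics/s4c.png',cv2.resize(f,None,fx=3.3,fy=3.3)[...,::-1])
t=cap('top','t4');f=t['frame'][140:280,160:300];cv2.imwrite('pics/t4c.png',cv2.resize(f,None,fx=4,fy=4)[...,::-1])
o=status.get_obs();print(o['finger_gap'],o['eef_pos'],o['contact_force'],o['moment'])
delta([.5,.1465,.18],down(95.7))
W=pts(c).reshape(-1,3);hsv=cv2.cvtColor(c['frame'],cv2.COLOR_RGB2HSV).reshape(-1,3)
m=(abs(W[:,0]-.5)<.1)&(abs(W[:,1]-.147)<.06)&(W[:,2]>.1)&(hsv[:,0]>105)&(hsv[:,0]<125)&(hsv[:,1]>120)
P=W[m];print(len(P),np.percentile(P,[2,50,98],axis=0).round(4))
for lo in np.arange(.1,.26,.015):
    q=P[(P[:,2]>=lo)&(P[:,2]<lo+.015)]
    if len(q)>5:print(lo.round(3),len(q),np.percentile(q[:,1],[2,50,98]).round(3),np.percentile(q[:,0],[2,50,98]).round(3))
E
```

```text
0.024692779832546516 [0.49829501 0.14752405 0.17767413] [ 0.65786836  0.43906757 -1.61192133] [ 0.04919711 -0.02798094  0.03262014]
turn [-0.12  0.01  0.06] shift [-0.0012  0.0016 -0.0023]
309 [[0.4825 0.1178 0.1591]
 [0.5261 0.1439 0.2304]
 [0.5494 0.1783 0.5065]]
0.145 7 [0.133 0.134 0.135] [0.481 0.486 0.508]
0.175 6 [0.133 0.137 0.138] [0.486 0.522 0.526]
0.19 37 [0.134 0.137 0.157] [0.495 0.525 0.532]
0.205 46 [0.125 0.142 0.161] [0.509 0.529 0.532]
0.22 120 [0.137 0.148 0.166] [0.482 0.527 0.532]
0.235 7 [0.14  0.16  0.161] [0.479 0.502 0.521]
0.25 8 [0.11  0.146 0.183] [0.488 0.505 0.513]
```

View pics/s4c.png

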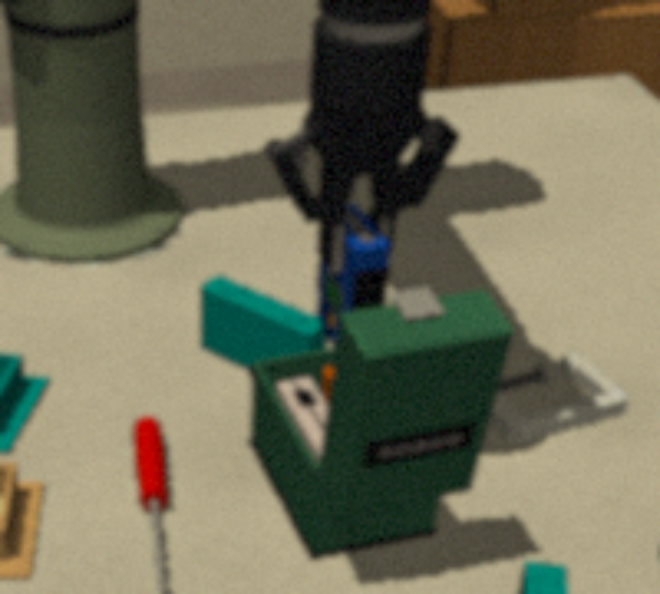

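View pics/t4c.png

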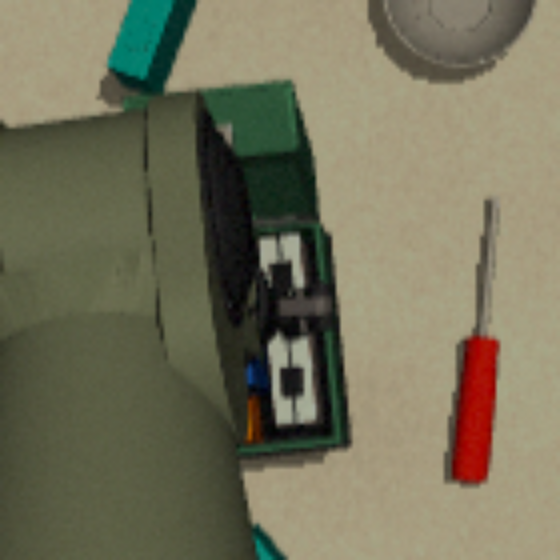

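Call:
arm_command --motion '[[[0,0,0,-0.0011,0.0016,0.01,255],[0,0,0,-0.0011,0.0016,0.025,255],[0,0,0,-0.0011,0.0016,0.038,255],[0,0,0,-0.0011,0.0016,0.045,255],[0,0,0,-0.0011,0.0016,0.045,255]]]'

```text
time: 5.8
eef_pos: [0.4991, 0.1458, 0.1314]
eef_rot: [-2.107, -2.327, 0.006]
contact_force: [0.0, -0.0, -1.9]
finger_gap: 0.0248
```

```bash
python3 - <<'E'
from h import *
t=cap('top','t5');f=t['frame'][170:270,180:280];cv2.imwrite('pics/t5c.png',cv2.resize(f,None,fx=6,fy=6,interpolation=cv2.INTER_CUBIC)[...,::-1])
o=status.get_obs();print(o['finger_gap'],o['eef_pos'],o['contact_force'],o['moment'])
delta([.5,.1465,.0595],down(95.7))
E
```

```text
0.024585453314840404 [0.49963795 0.14602659 0.13218046] [-0.18204966 -0.22709069 -1.99167486] [ 0.04479097 -0.00756634  0.02837179]
turn [-0.18  0.02  0.01] shift [0.0005 0.0006 0.0727]
```

View pics/t5c.png

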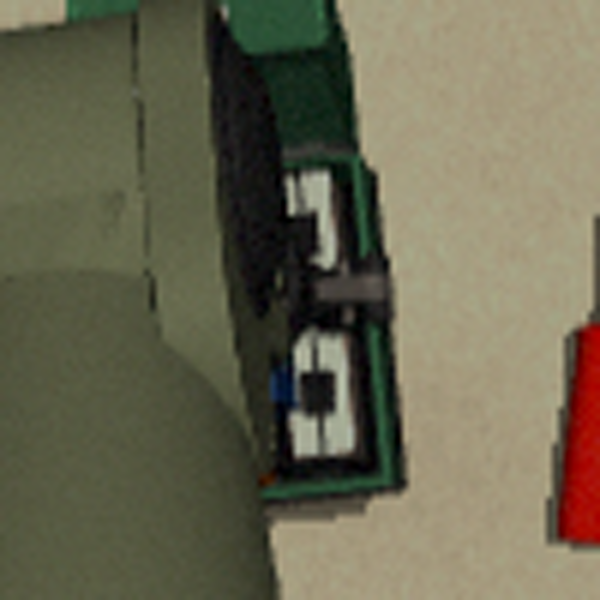

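The view shows the blue nose at crop (283,385), at the inner edge of the white case and free of it. I'll push down gradually and watch the force.

Call:
arm_command --motion '[[[0,0,0,0.0005,0.0005,0.004,255],[0,0,0,0.0005,0.0005,0.008,255],[0,0,0,0.0005,0.0005,0.012,255],[0,0,0,0.0005,0.0005,0.016,255],[0,0,0,0.0005,0.0005,0.02,255]]]' --force 100

```text
time: 6.35
eef_pos: [0.5002, 0.1466, 0.112]
eef_rot: [-2.107, -2.328, 0.004]
contact_force: [0.5, 0.0, -1.4]
finger_gap: 0.0246
```

Force is steady with the nose about 16 mm into the gap. I'll continue.

Call:
arm_command --motion '[[[0,0,0,0,0,0.005,255],[0,0,0,0,0,0.01,255],[0,0,0,0,0,0.015,255],[0,0,0,0,0,0.02,255]]]'

```text
time: 6.75
eef_pos: [0.5, 0.1465, 0.0915]
eef_rot: [-2.107, -2.328, 0.004]
contact_force: [-0.3, -0.1, -2.1]
finger_gap: 0.0247
```

```bash
python3 - <<'E'
from h import *
t=cap('top','t6');f=t['frame'][170:270,180:280];cv2.imwrite('pics/t6c.png',cv2.resize(f,None,fx=6,fy=6,interpolation=cv2.INTER_CUBIC)[...,::-1])
t=cap('scene','s6');f=t['frame'][120:250,270:400];cv2.imwrite('pics/s6c.png',cv2.resize(f,None,fx=4.5,fy=4.5,interpolation=cv2.INTER_CUBIC)[...,::-1])
o=status.get_obs();print(o['finger_gap'],o['eef_pos'],o['contact_force'],o['moment'])
delta([.5,.1465,.0595],down(95.7))
E
```

```text
0.02480828881766658 [0.49945717 0.14644642 0.09110797] [ 0.77556171  0.43981975 -1.75790681] [-0.01838588 -0.06124385 -0.00821955]
turn [-0.24  0.03  0.01] shift [0.     0.0007 0.0316]
```

View pics/t6c.png

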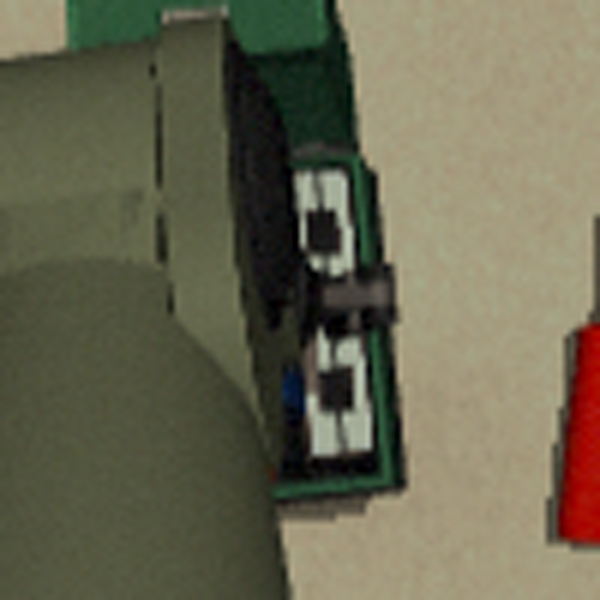

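View pics/s6c.png

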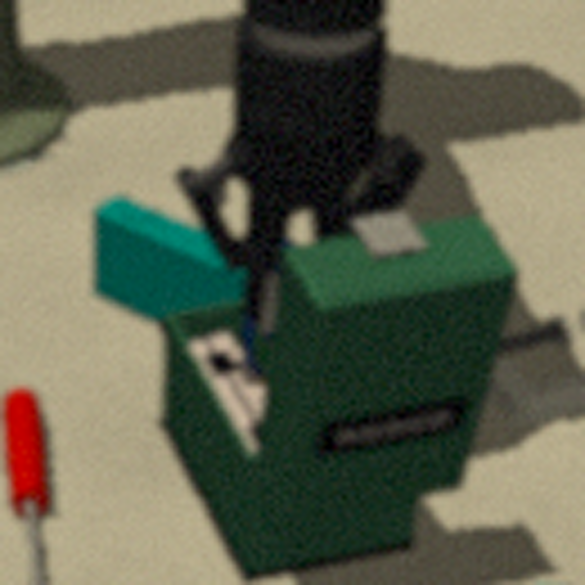

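The white case has slid to the right, with its edge now at crop (305,390), and the wedge is working with almost no force. I'll continue to the floor.

Call:
arm_command --motion '[[[0,0,0,0,0.0005,0.005,255],[0,0,0,0,0.0005,0.01,255],[0,0,0,0,0.0005,0.015,255],[0,0,0,0,0.0005,0.02,255],[0,0,0,0,0.0005,0.025,255],[0,0,0,0,0.0005,0.028,255]]]'

```text
time: 7.45
eef_pos: [0.4997, 0.1461, 0.0626]
eef_rot: [-2.107, -2.328, 0.007]
contact_force: [0.2, -1.0, -1.4]
finger_gap: 0.0246
```

Call:
arm_command --motion '[[[0,0,0,0,0,0.002,255],[0,0,0,0,0,0.003,255],[0,0,0,0,0,0.004,255]]]'

```text
time: 7.75
eef_pos: [0.4997, 0.146, 0.0597]
eef_rot: [-2.107, -2.328, 0.007]
contact_force: [-5.6, -1.1, 18.4]
finger_gap: 0.0247
```

The floor contact came at the expected height: 18 N at reported z 0.0597, which puts the nose at about 4 mm. I'll release part-way and rise.

Call:
arm_command --motion '[[[0,0,0,0,0,-0.0005,150],[0,0,0,0,0,-0.0005,135],[0,0,0,0,0,-0.0005,135],[0,0,0,0,0,-0.015,135],[0,0,0,0,0,-0.045,135],[0,0,0,0,0,-0.09,135],[0,0,0,0,0,-0.13,135],[0,0,0,0,0,-0.15,135]]]'

```text
time: 8.55
eef_pos: [0.502, 0.1466, 0.2133]
eef_rot: [2.107, 2.328, -0.001]
contact_force: [0.2, -0.2, 0.5]
finger_gap: 0.0404
```

```bash
python3 - <<'E'
from h import *
o=status.get_obs();print(o['finger_gap'],o['eef_pos'],o['joints'].round(2))
t=cap('scene','s7');f=t['frame'][120:250,270:400];cv2.imwrite('pics/s7c.png',cv2.resize(f,None,fx=4.5,fy=4.5,interpolation=cv2.INTER_CUBIC)[...,::-1])
E
```

```text
0.04037817465398319 [0.50197423 0.14657455 0.21331272] [ 0.14  0.27 -0.25  1.05 -0.    0.04]
```

View pics/s7c.png

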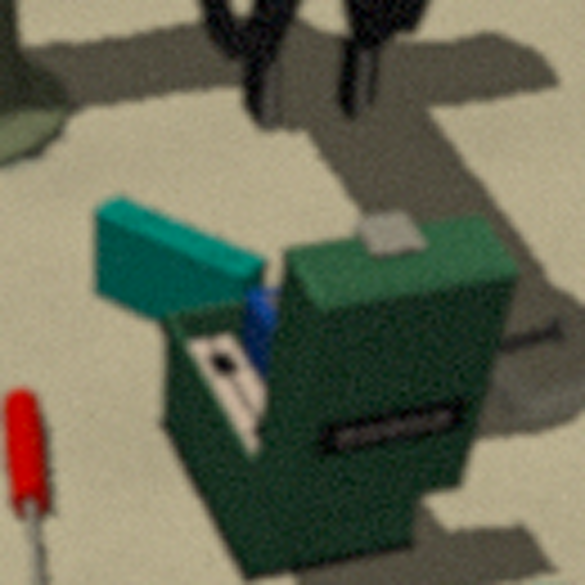

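The stud finder is released at crop (262,325). I'll move the arm aside to inspect the placement before closing the lid.

Call:
arm_command --motion '[[[0,0,0,0,0,-0.03,255],[0,0,0,-0.04,0,-0.06,255],[0,0,0,-0.09,0,-0.07,255],[0,0,0,-0.14,0,-0.07,255],[0,0,0,-0.19,0,-0.07,255],[0,0,0,-0.23,0,-0.07,255],[0,0,0,-0.25,0,-0.07,255],[0,0,0,-0.25,0,-0.07,255]]]'

```text
time: 9.4
eef_pos: [0.5278, -0.1047, 0.2848]
eef_rot: [2.111, 2.322, 0.002]
contact_force: [-0.1, 1.2, -0.4]
finger_gap: 0.0002
```

```bash
python3 - <<'E'
from h import *
t=cap('top','t8');f=t['frame'][150:270,180:300];cv2.imwrite('pics/t8c.png',cv2.resize(f,None,fx=5,fy=5,interpolation=cv2.INTER_CUBIC)[...,::-1])
W=pts(t).reshape(-1,3);hsv=cv2.cvtColor(t['frame'],cv2.COLOR_RGB2HSV).reshape(-1,3)
n=(np.hypot(W[:,0]-.5,W[:,1]-.147)<.075)
m=n&(W[:,2]>.1)&(W[:,0]<.56)
P=W[m];r=cv2.minAreaRect((P[:,:2]*1000).astype(np.float32));print(r,np.percentile(P[:,2],[5,50,95]))
m=n&(W[:,2]>.062)&(W[:,2]<.08)&(hsv[:,0]<22)&(hsv[:,1]>150);P=W[m];print('orange',cv2.minAreaRect((P[:,:2]*1000).astype(np.float32)),np.percentile(P[:,2],[5,50,95]))
print(status.get_obs()['eef_pos'])
E
```

```text
((497.00823974609375, 145.36659240722656), (66.635009765625, 26.475692749023438), 5.934332847595215) [0.11124234 0.11714962 0.12092775]
orange ((498.3197021484375, 151.38323974609375), (124.89781188964844, 70.8278579711914), 6.541170597076416) [0.0687143  0.0735567  0.07748398]
[ 0.5275387  -0.1029695   0.28490453]
```

View pics/t8c.png

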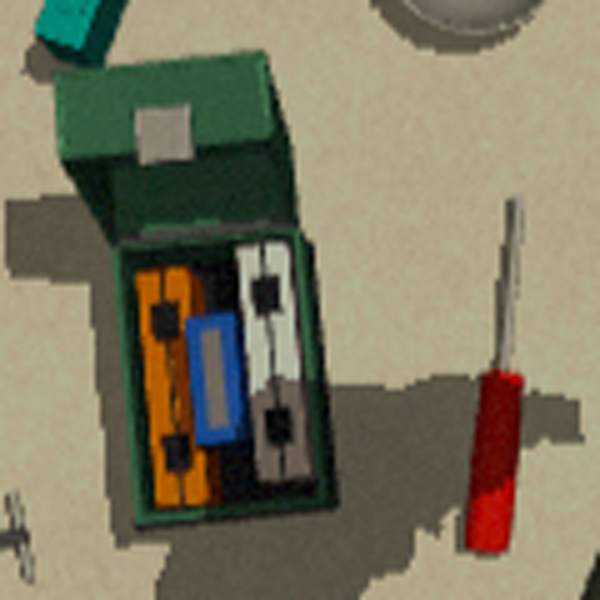

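The top view shows the blue stud finder at crop (215,380), upright between orange (175,385) and white (275,360). Its top is at about 0.117 and it is aligned with the box. Next is the lid: I'll go behind it with the fingers shut.

```bash
python3 -c "
from h import *
delta([.687,.166,.285],down(95.7))"
```

```text
turn [ 0.16  0.04 -0.14] shift [2.523e-01 1.847e-01 2.000e-04]
```

Call:
arm_command --motion '[[[0,0,0,0.025,0.025,0,255],[0,0,0,0.06,0.055,0,255],[0,0,0,0.095,0.085,0,255],[0,0,0,0.13,0.115,0,255],[0,0,0,0.17,0.14,0,255],[0,0,0,0.205,0.165,0,255],[0,0,0,0.235,0.18,0,255],[0,0,0,0.252,0.185,0,255]]]'

```text
time: 10.25
eef_pos: [0.6869, 0.1703, 0.2839]
eef_rot: [2.106, 2.331, 0.002]
contact_force: [0.4, 0.5, 0.1]
finger_gap: -0.0002
```

Call:
arm_command --motion '[[[0,0,0,0,0,0,255],[0,0,0,0,0,0,255]]]'

```text
time: 10.45
eef_pos: [0.6861, 0.1708, 0.2835]
eef_rot: [2.104, 2.332, -0.0]
contact_force: [0.1, -0.1, -0.6]
finger_gap: 0.0001
```

```bash
python3 -c "
from h import *
t=cap('scene','s9');f=t['frame'][60:260,270:440];cv2.imwrite('pics/s9c.png',cv2.resize(f,None,fx=3,fy=3,interpolation=cv2.INTER_CUBIC)[...,::-1])
print(status.get_obs()['eef_pos'])
delta([.687,.166,.17],down(95.7))"
```

```text
[0.6862305  0.16972341 0.28387763]
turn [0.03 0.03 0.11] shift [-0.0037  0.0003  0.1139]
```

View pics/s9c.png

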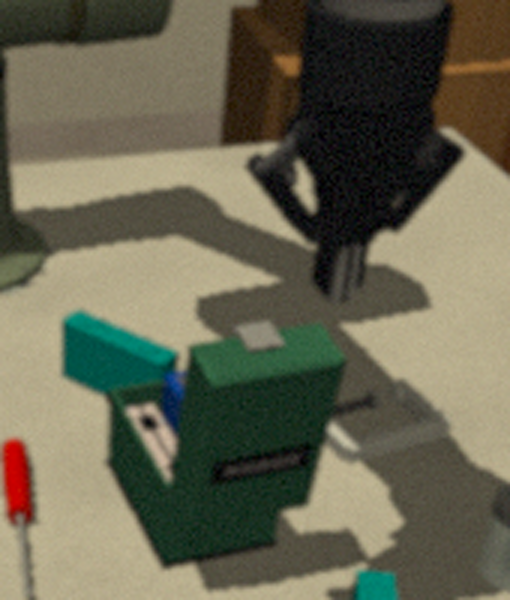

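The shut fingers at crop (345,280) are above and behind the lid. I'll descend behind it.

Call:
arm_command --motion '[[[0,0,0,-0.004,0,0.025,255],[0,0,0,-0.004,0,0.06,255],[0,0,0,-0.004,0,0.09,255],[0,0,0,-0.004,0,0.108,255],[0,0,0,-0.004,0,0.114,255],[0,0,0,-0.004,0,0.114,255]]]'

```text
time: 11.1
eef_pos: [0.6862, 0.1641, 0.1697]
eef_rot: [2.108, 2.329, -0.002]
contact_force: [-0.5, -0.2, -0.2]
finger_gap: 0.0
```

Call:
arm_command --motion '[[[0,0,0,0,-0.01,0,255],[0,0,0,0,-0.02,0,255],[0,0,0,0,-0.03,0,255],[0,0,0,0,-0.038,0,255],[0,0,0,0,-0.046,0,255],[0,0,0,0,-0.054,0,255],[0,0,0,0,-0.062,0,255]]]'

```text
time: 11.8
eef_pos: [0.6246, 0.1579, 0.1704]
eef_rot: [2.108, 2.328, 0.0]
contact_force: [1.1, 0.1, 0.8]
finger_gap: 0.0003
```

```bash
python3 -c "
from h import *
t=cap('scene','s10');f=t['frame'][60:260,270:440];cv2.imwrite('pics/s10c.png',cv2.resize(f,None,fx=3,fy=3,interpolation=cv2.INTER_CUBIC)[...,::-1])
o=status.get_obs();print(o['eef_pos'],o['contact_force'])"
```

```text
[0.6229841  0.15786715 0.17018521] [-0.61952663  0.05079358 -0.48719326]
```

View pics/s10c.png

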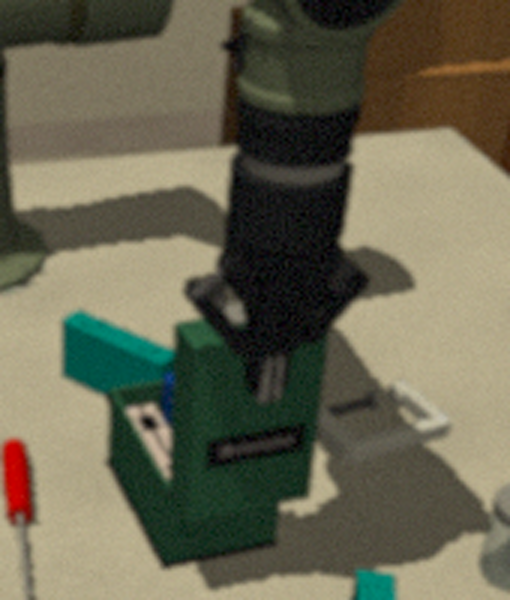

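The lid is turning, with the fingers on its back face at crop (270,385). I'll keep pushing.

Call:
arm_command --motion '[[[0,0,0,0,-0.01,0,255],[0,0,0,0,-0.02,0,255],[0,0,0,0,-0.03,0,255],[0,0,0,0,-0.04,0,255],[0,0,0,0,-0.05,0,255],[0,0,0,0,-0.06,0,255],[0,0,0,0,-0.07,0,255]]]'

```text
time: 12.55
eef_pos: [0.5522, 0.1508, 0.1701]
eef_rot: [-2.108, -2.329, 0.003]
contact_force: [0.6, 0.3, 0.8]
finger_gap: 0.0004
```

Call:
arm_command --motion '[[[0,0,0,0,-0.01,0,255],[0,0,0,0,-0.02,0,255],[0,0,0,0,-0.028,0,255],[0,0,0,0,-0.036,0,255]]]'

```text
time: 12.95
eef_pos: [0.5157, 0.1472, 0.1702]
eef_rot: [-2.108, -2.329, 0.003]
contact_force: [0.2, 0.2, -0.3]
finger_gap: 0.0002
```

```bash
python3 -c "
from h import *
t=cap('scene','s11');f=t['frame'][60:260,270:440];cv2.imwrite('pics/s11c.png',cv2.resize(f,None,fx=3,fy=3,interpolation=cv2.INTER_CUBIC)[...,::-1])
o=status.get_obs();print(o['eef_pos'],o['contact_force'])"
```

```text
[0.51435279 0.1471306  0.17011135] [-0.57449005  0.34570875 -0.16935738]
```

View pics/s11c.png

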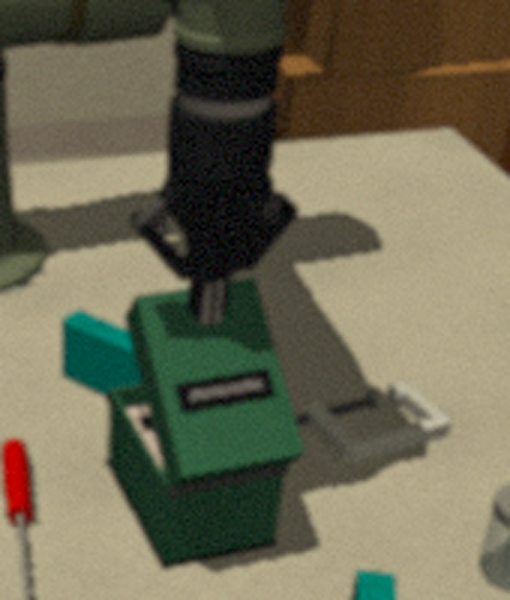

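Call:
arm_command --motion '[[[0,0,0,0,-0.01,0,255],[0,0,0,0,-0.015,-0.01,255],[0,0,0,0,-0.015,-0.03,255],[0,0,0,0,-0.015,-0.05,255],[0,0,0,0,-0.015,-0.05,255],[0,0,0,0,-0.015,-0.05,255],[0,0,0,0,-0.015,-0.05,255],[0,0,0,0,-0.015,-0.05,255]]]'

```text
time: 13.8
eef_pos: [0.4989, 0.1456, 0.2192]
eef_rot: [-2.106, -2.328, 0.006]
contact_force: [0.5, -0.1, 0.0]
finger_gap: -0.0
```

Call:
arm_command --motion '[[[0,0,0,0,0,0,255],[0,0,0,0,0,0,255],[0,0,0,0,0,0,255],[0,0,0,0,0,0,255],[0,0,0,0,0,0,255],[0,0,0,0,0,0,255],[0,0,0,0,0,0,255],[0,0,0,0,0,0,255]]]'

```text
time: 14.6
eef_pos: [0.4989, 0.1455, 0.2193]
eef_rot: [-2.106, -2.328, 0.006]
contact_force: [-0.2, 1.1, -0.1]
finger_gap: 0.0002
```

```bash
python3 -c "
from h import *
t=cap('scene','s12');f=t['frame'][60:260,270:440];cv2.imwrite('pics/s12c.png',cv2.resize(f,None,fx=3,fy=3,interpolation=cv2.INTER_CUBIC)[...,::-1])
o=status.get_obs();print(o['eef_pos'],o['contact_force'])"
```

```text
[0.4989231  0.14559159 0.21928507] [-0.73164343  0.01534813  0.13666393]
```

View pics/s12c.png

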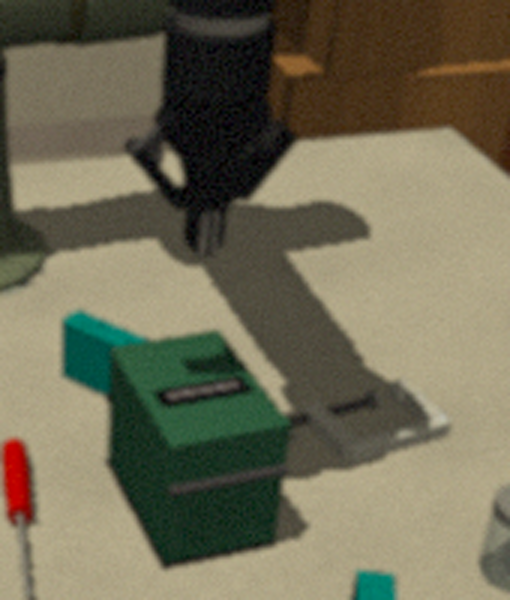

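The lid looks shut. I'll move the arm aside and measure the lid's plane.

Call:
arm_command --motion '[[[0,0,0,0,0,-0.03,255],[0,0,0,-0.04,0,-0.05,255],[0,0,0,-0.09,0,-0.05,255],[0,0,0,-0.14,0,-0.05,255],[0,0,0,-0.19,0,-0.05,255],[0,0,0,-0.24,0,-0.05,255],[0,0,0,-0.26,0,-0.05,255],[0,0,0,-0.26,0,-0.05,255]]]'

```text
time: 15.45
eef_pos: [0.5252, -0.1161, 0.2692]
eef_rot: [-2.112, -2.323, 0.007]
contact_force: [-0.0, 0.9, -0.9]
finger_gap: 0.0
```

```bash
python3 - <<'E'
from h import *
a=np.radians(5.8);ex=np.array([np.cos(a),np.sin(a)]);ey=np.array([-ex[1],ex[0]])
for n in('top','scene'):
    t=cap(n,n+'13');W=pts(t).reshape(-1,3);B=W[:,:2]-[.499,.1465];bx=B@ex;by=B@ey
    m=(abs(bx)<.073)&(abs(by)<.045)&(W[:,2]>.1)&(W[:,2]<.2)
    print(n,m.sum(),[np.median(W[m&(bx>l)&(bx<l+.02),2]).round(4) for l in(-.07,-.035,-.01,.015,.05)])
    A=np.c_[bx[m],by[m],np.ones(m.sum())];print(np.linalg.lstsq(A,W[m,2],rcond=None)[0].round(4))
f=dict(np.load('pics/top13.npz'))['frame'];cv2.imwrite('pics/t13c.png',f[60:340,100:460][...,::-1].repeat(2,0).repeat(2,1))
E
```

```text
top 2033 [np.float64(0.1296), np.float64(0.1293), np.float64(0.1295), np.float64(0.1306), np.float64(0.1292)]
[ 0.0078 -0.0009  0.1295]
scene 1178 [np.float64(0.1279), np.float64(0.1279), np.float64(0.1283), np.float64(0.1295), np.float64(0.1282)]
[0.0037 0.001  0.1283]
```

View pics/t13c.png

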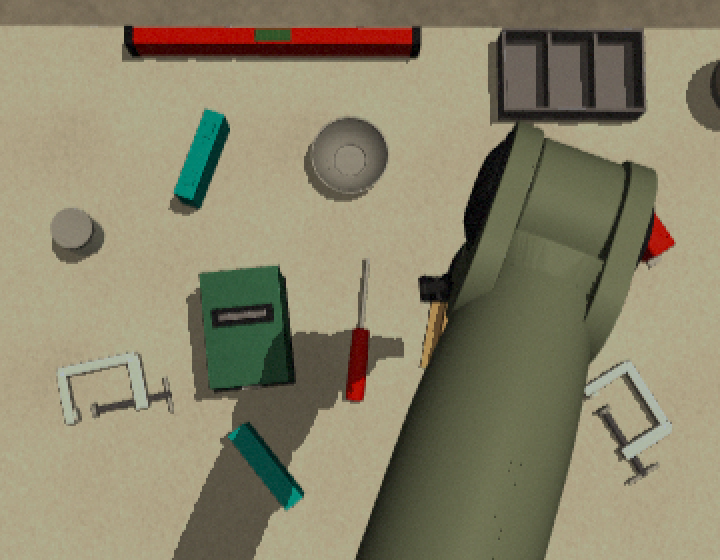

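View pics/scene13.png

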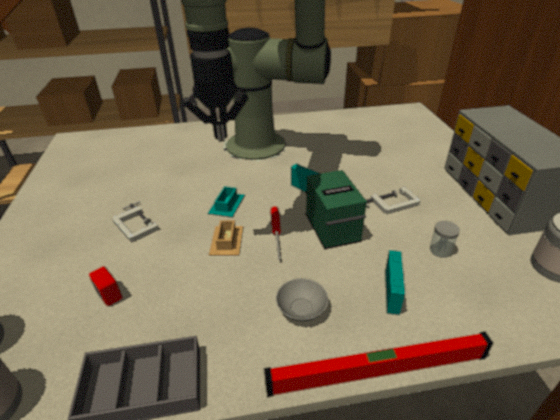

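Both views show the lid flat and shut. Its plane is at 0.128–0.1295 m against an expected 0.128, with a slope under 0.01 rad. The bystanders are where they were, and the arm is clear of everything. I'm handing in.

```bash
python3 -c "
from h import *
o=status.get_obs();print(o['time'],o['contact_force'],workorder.finish_job())"
```

```text
the job is handed in; nothing more can be done
15.55 [-0.16680296 -0.63211575  0.20745925] None
```

The job is handed in at 15.6 s. I drew the blue stud finder out of the plywood holder and wedged it nose down between the orange and white cases until it stood on the box floor. Then I pushed the green lid over from behind, and it sank shut.

**Stud finder:** before closing, the top camera showed it upright and aligned with the box, with one case on each side. Its top was at about 0.117 m against the expected 0.116.

**Lid:** afterwards the lid's top measured 0.128 m in the scene view and 0.1295 m in the top view, against 0.128 expected. Its slope was under 0.01 rad. The other things look unmoved in the pictures; I did not measure them individually. The arm was touching nothing.

**Disagreements:**
- **Fingertip height:** the fingertips showed about 26 mm higher in the camera than the reported TCP and your text implied. I allowed for that, and the grasp, the floor contact (about 18 N at the expected height) and the lid push all fitted the camera.
- **Camera offset:** the two cameras disagreed by about 3 mm in x.

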